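# Park a swinging car shell over its underframe

## Task

A freshly painted railway car shell hangs on the overhead rail, swung aside behind its parking catch. Press the catch fully down to let it go, then use the grip block of the carriage to bring the shell over the wagon underframe and take the swing out of it, so that it hangs practically still and centred above the underframe for at least four seconds; then let go of the carriage and leave it so. The paint is wet: never touch the shell or its hanger, never let it swing out clearly wider than it hung at the start, and leave the paint jar, the tank wagon and the brush where they are.

Things in the scene. Friction and masses are not known exactly. Their poses are not given: they have to be found in the camera images.
- stand: Fixed overhead rail: steel bar 18 mm thick at height 290 mm along the stand's y, on two posts at y = -340 and +340 mm. Origin on the table under the rail's middle; z up, y along the rail, x away from the robot; turned by some yaw. 'Stand x, y' elsewhere are in this frame. A straight track lies under the shell's path at stand x = 70 mm
- pad (a point): Top centre of the parking catch's press pad, a steel disc 40 mm across near the rail's -y end on the robot's side; stand x = -120, y = -290 mm, height 75 mm when up, 55 mm when fully down. A bar joins it to an upright pin that holds the stud under the shell
- catch (a joint): Catch travel (m): 0 up (holding), 0.020 fully down. Pressed straight down with about 4 to 8 N; it stays where it is left. From about 0.012 on, the stud slips free and the shell swings off towards stand +y
- grip (a point): Grip point of the carriage, height 312 mm, stand x = -70 mm: in a black upright block 24 mm (stand x) by 30 mm (stand y, along the rail), top at height 335 mm. Below height 280 mm a bar joins it to the carriage, whose body begins 47 mm beyond this point in +x; the counterweight begins 125 mm beyond it
- carriage (a joint): Carriage position along the rail (m): 0 at its -y stop (start), growing towards stand +y, 0.44 at the other stop. Pivot and grip lie at stand y = -0.20 + this value. Carriage about 0.5 kg, about 2.5 N of sliding friction, so it stays where it is left, even with the shell swinging
- hanger (a joint): Swing angle (rad): 0 plumb, positive with the shell out towards stand +y; about -0.30 while parked. It swings only along the rail, nearly undamped (over a minute to die down by itself). Carriage acceleration a (m/s2, towards +y) acts like a tilt: angle'' = -w^2 (angle + a/9.81), w = 2 pi / period
- shell_bottom (a point): Underside centre of the hanging green car shell (160 mm along the rail, 56 mm wide, 66 mm tall, about 0.3 kg), fixed rigidly to the hanger 203 mm below the pivot; 97 mm above the table when plumb. A 12 mm thick stud sticks out 25 mm below it
- deck (a point): Top centre of the waiting wagon underframe (flat dark chassis 168 mm along the rail, 56 mm wide, fixed on the track), height 48 mm, stand x = 70 mm, axes parallel to the stand's. Target: shell_bottom straight above it, i.e. carriage value = its stand y + 0.20 with the hanger plumb
- paint_jar: Bystander: jar 52 mm across, 60 mm tall, origin under its centre
- tank_wagon: Bystander: yellow tank wagon 120 mm long, 70 mm tall, origin under its centre
- brush: Bystander: brush 160 mm long lying flat, origin under its middle
- pivot (a point): Pivot of the hanger on the carriage, height 300 mm, stand x = 70 mm. A round steel counterweight (about 0.7 kg, 60 mm across, centre 55 mm above the pivot) balances most of the shell's weight, so the swing is slow: period about 1.75 s, varying up to 10 percent with the hidden load

How it is judged:
On the way, in this order (a step that is already met when the one before it is completed fails the run):
1. the catch is pressed down (value of joint catch above 0.015 m), for 0.1 s.
2. the shell hangs still above the underframe for 4 s (y of shell_bottom in the frame of deck between -0.02 and 0.02 m and value of joint hanger between -0.07 and 0.07 rad), for 4 s.
At the end, for the whole second after the job is handed in: The catch is down, the carriage is released and at rest, the shell's middle stays within 20 mm along the rail of the underframe's middle and its swing within 0.07 rad of plumb (all of step 2 and velocity of joint carriage between -0.01 and 0.01 m/s and value of joint catch above 0.015 m); the robot touches nothing.
It fails at once if the robot touched the wet shell or its hanger (contact force between any of the fingers, the arm and hanger above 0.3 N).
It fails at once if the shell swung out wider than 0.42 rad (value of joint hanger above 0.42 rad or value of joint hanger below -0.42 rad).
It fails at once if a bystander was disturbed (distance of any of paint_jar, tank_wagon, brush from where it was at the start of the episode above 0.02 m).
It also fails if it takes over 64 s, if anything falls off the work surface, if the arm or the gripper's body presses on something with over 40 N, if the wrist force passes 120 N, or if a joint passes its speed limit or range.

## Robot

A 7-joint arm with a two-finger parallel gripper is mounted at the origin on the work surface. World frame = base frame: x ahead of the robot, y to its left, z up, the work surface at z = 0. Lengths are in m, angles in rad, forces in N, time in s.
With the tool pointing down it reaches from about 0.4 to 0.875 m from the base axis. Payload 19.3 kg.
Tool frame: the origin (TCP) lies on the centre line of the jaws, within the pads' length; the fingertips stand 14 mm ahead of it and the grasp point (between the pads) lies 5 mm behind it; z points along the fingers, y is the line along which they close (so a half turn about z gives the same grasp; the last joint's range is limited). The gripper opens to 85 mm and grips with 20 to 120 N. Pads are 22 mm wide; open, the fingers measure 114 mm over their backs; the gripper's body (76 mm by 85 mm) begins 54 mm behind the grasp point. The pads swing forward as they close: fully open they stand 13 mm farther back than shut.
Start: joints at [-1.283, 0.521, -0.036, 1.599, 0.021, 1.021, -0.113], TCP at [0.219, 0.585, 0.214] pointing down, gripper open.
Joint ranges: [-2.91, 2.91], [-0.3, 2.13], [-1.5, 1.42], [0.17, 2.43], [-1.26, 4.41], [0.16, 1.93], [-2.52, 2.52]. Speed limits (rad/s): [1.89, 1.89, 2.39, 2.39, 3.01, 3.01, 3.01].

## Interface

Orientations are given as [roll, pitch, yaw] about the fixed x, y, z axes, in that order (R = Rz(yaw) Ry(pitch) Rx(roll)).
In Python, from workcell import bot, grab_frame, regions_of gives the robot as it stands. The module is installed in compiled form; this text tells all that it offers.
- The arm moves only by the tool play_rows, never from a script. Its argument "plan" is a list of rows, each a list of 3 entries, a list of its own where there are three numbers: the shift along the tool's x, y, z in units of 2.5 cm (1.0 is 2.5 cm), then the turn, a rotation vector about the tool's x, y, z in units of 0.15 rad (1.0 is 0.15 rad), then the closure, from -1 (fully open) to 1 (shut). In form: [[[tx, ty, tz], [rx, ry, rz], jaw], ...]. A call has 1 to 20 rows; each row shifts and turns the commanded pose from where the row before left it, along the tool's axes as they then stand; what a row does not reach is not made up. A row lasts 1/8 s, in which the tool goes at most 62.5 mm and 10.7 degrees, less where a joint would pass 70% of its speed; a pose out of reach is approached as far as the arm can. A call with a number of a shift or a turn outside -1 to 1 is refused whole. A call with a gripper value outside its range is refused whole. The fingers move at their own pace and stop on an object; "newtons" is the grip in N (left out, the last holds). Time passes only in rows, so rows that do not move let the fingers close. It gives the time, the measured TCP pose, the force, the opening and the grip force at its end, in the units of the state.
- bot.observe(): the state, without advancing time (a new reading comes with each control period).
- grab_frame(name): name is "side" or "top" or "wrist"; returns a dict with "pixels" (384x512x3 uint8, red, green, blue), "depth" (384x512 float32, m along the optical axis (not along the pixel's ray), 0 where there is no reading), "camera_matrix" (3x3 intrinsics, pixels), "R" (3x3) and "t" (3): a world point X has camera coordinates R X + t. Camera axes: x right, y down, z forward; pixel columns grow to the right and rows downward; lengths in m; the calibration is good to about 2 mm. A picture is of the moment at which its call begins.
- bot.job_done(): hands the job in; it is judged then, once.
Trained networks look in the newest picture that a camera, given by its name, has taken for a name from the list of things; names that differ only in an ending like _2 or _b are one class to them, and where a whole thing is asked for, a point or a joint stands for the part that bears it (a point fixed in the world has none). Each returns a list of dicts, best first, with "p" (0 to 1); they miss things now and then, are a little off and sometimes report something else, mostly with a low value. They report only what shows in the picture. A call takes as long as a camera call.
- regions_of(thing, camera): "mask" (384x512 bool, what is visible of it) and "box" ([left, top, right, bottom] in pixels, round what is visible of it).
The state is a dict: "clock": time; "qpos": joint angles; "qd": joint speeds; "joint_efforts": joint torques, N m; "position": TCP position; "tool_rot": TCP orientation; "force": force on the tool from outside, world axes, zero at the start; "moment": the same for the moment, N m; "grip_width": finger opening in m; "finger_force": force on a finger pad.
Only numpy, scipy, OpenCV 4.12 (cv2) and the standard library are available. Lean on these libraries where they do the work, as an engineer would, in place of code of your own. Each camera call takes 0.05 s, during which the arm holds its last target. There are 200 camera calls.

## Working session

There is one attempt and no reset: what is moved stays moved. The work goes in short steps, Python scripts to look and compute and a tool call to move; the robot and the scene stay as the last step left them, time stands still between calls to the robot, and variables do not carry over. Pictures are saved under pics/ and viewed, at most 10 in all, crops included, and the job is handed in when it is done.

Besides the shell and the picture viewer there is one more tool, called after ">>>" by a JSON object that holds its "api" and its "payload". play_rows: Moves the arm, as the interface text tells. Its arguments: {"type":"object","properties":{"plan":{"type":"array"},"newtons":{"type":"number"}},"required":["plan"]}

```bash
mkdir -p pics
cat > h.py <<'E'
import numpy as np, cv2
from workcell import bot, grab_frame, regions_of
def world(f,mask):
    d=f["depth"]; v,u=np.nonzero(mask&(d>0)); z=d[v,u]
    P=np.linalg.inv(f["camera_matrix"])@np.stack([u*z,v*z,z])
    return (f["R"].T@(P-np.array(f["t"]).reshape(3,1))).T
E
python3 - <<'E'
from h import *
for c in ["top","side"]:
    f=grab_frame(c); cv2.imwrite(f"pics/{c}0.png",f["pixels"][:,:,::-1])
    print(c,"cam",(-f["R"].T@np.array(f["t"]).reshape(3)).round(3))
    for n in ["stand","pad","grip","carriage","deck","shell_bottom","pivot","hanger","catch","paint_jar","tank_wagon","brush"]:
        for r in regions_of(n,c)[:1]:
            P=world(f,r["mask"]); 
            if len(P): print(n,round(r["p"],2),r["box"],np.median(P,0).round(3),np.percentile(P,[2,98],axis=0).round(3).tolist())
print(bot.observe())
E
```

```text
top cam [ 0.456 -0.015  1.104]
stand 0.8 [39.3, 117.6, 421.7, 255.4] [ 0.581 -0.125  0.18 ] [[0.451, -0.322, 0.002], [0.677, 0.365, 0.378]]
pad 0.35 [299.5, 117.1, 382.6, 221.2] [ 0.634 -0.175  0.286] [[0.501, -0.277, 0.136], [0.688, -0.124, 0.382]]
grip 0.76 [300.6, 117.7, 379.4, 222.4] [ 0.634 -0.175  0.289] [[0.501, -0.277, 0.137], [0.688, -0.124, 0.382]]
carriage 0.96 [301.9, 113.2, 380.6, 225.5] [ 0.635 -0.176  0.282] [[0.501, -0.28, 0.111], [0.688, -0.124, 0.382]]
deck 0.77 [154.1, 163.3, 231.9, 198.9] [0.598 0.129 0.047] [[0.563, 0.045, 0.009], [0.633, 0.215, 0.052]]
pivot 0.62 [302.1, 119.0, 382.4, 222.4] [ 0.634 -0.176  0.284] [[0.502, -0.279, 0.121], [0.688, -0.125, 0.382]]
hanger 0.97 [304.3, 117.5, 378.2, 166.3] [ 0.651 -0.17   0.183] [[0.623, -0.279, 0.133], [0.692, -0.122, 0.382]]
catch 0.82 [356.4, 185.4, 375.5, 240.2] [ 0.497 -0.278  0.063] [[0.464, -0.302, 0.031], [0.588, -0.263, 0.078]]
tank_wagon 0.71 [241.8, 243.3, 292.6, 263.7] [ 0.431 -0.056  0.058] [[0.412, -0.111, 0.024], [0.452, -0.002, 0.07]]
brush 0.48 [155.4, 165.3, 233.0, 197.4] [0.598 0.128 0.047] [[0.56
[... 1398 characters left out ...]
 0.021]]
{'clock': 1.3, 'qpos': array([-1.28316693,  0.52139663, -0.03628439,  1.59952354,  0.02120105,
        1.02109671, -0.11279149]), 'qd': array([-0.0001727 , -0.00060877,  0.00114517, -0.00089934,  0.00035477,
        0.00223824, -0.00056589]), 'joint_efforts': array([-1.49945822e-04, -9.26867151e+01,  1.97784483e+00, -3.70233500e+01,
        1.80890691e-02,  2.20650109e-03, -4.86863985e-05]), 'position': array([0.21892716, 0.58538095, 0.21448462]), 'tool_rot': array([-3.14155385e+00,  1.14004406e-05,  2.78371629e+00]), 'force': array([0.31509976, 0.47952903, 0.1700592 ]), 'moment': array([ 0.01955744, -0.01539821, -0.02551917]), 'finger_force': 0.0, 'grip_width': 0.08515980042400861}
```

View pics/top0.png

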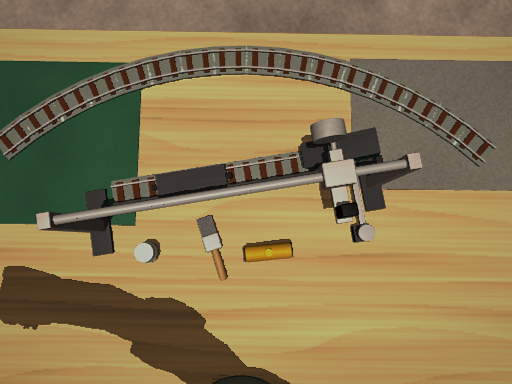

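View pics/side0.png

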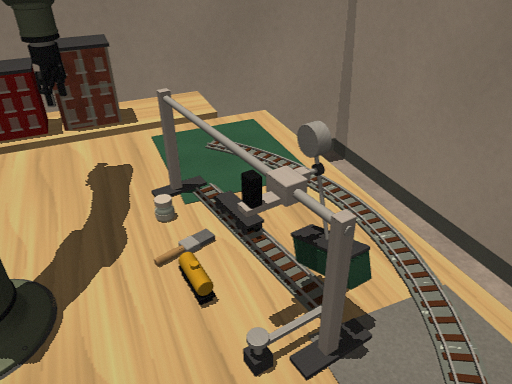

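Run:
```python
from h import *
f=grab_frame("top"); A=world(f,np.ones((384,512),bool)); px=f["pixels"]
g=lambda P,lo,hi:P[(P[:,2]>lo)&(P[:,2]<hi)]
def rect(P,n):
    r=cv2.minAreaRect((P[:,:2]*1000).astype(np.float32)); print(n,len(P),np.array(r[0]).round(1),np.array(r[1]).round(1),round(r[2],2), "zmed",np.median(P[:,2]).round(4))
rail=g(A,.285,.305); rail=rail[(rail[:,0]>.45)]
# fit line robustly
l=cv2.fitLine((rail[:,:2]).astype(np.float32),cv2.DIST_HUBER,0,.001,.001).ravel();print("rail",l,len(rail),np.degrees(np.arctan2(l[1],l[0])))
m=lambda P,x0,x1,y0,y1:P[(P[:,0]>x0)&(P[:,0]<x1)&(P[:,1]>y0)&(P[:,1]<y1)]
rect(m(g(A,.07,.082),.44,.53,-.34,-.24),"pad")
rect(m(g(A,.328,.342),.44,.56,-.25,-.1),"grip")
d=regions_of("deck","top")[0]["mask"]; D=g(world(f,d),.043,.053); rect(D,"deck")
f=grab_frame("side"); B=world(f,np.ones((384,512),bool))
rect(m(g(B,.071,.082),.44,.53,-.34,-.24),"pad side")
rect(m(g(B,.328,.342),.44,.56,-.25,-.1),"grip side")
d=regions_of("deck","side")[0]["mask"]; D=g(world(f,d),.043,.053); rect(D,"deck side")
r=g(B,.285,.305); r=r[(r[:,0]>.45)]
l=cv2.fitLine((r[:,:2]).astype(np.float32),cv2.DIST_HUBER,0,.001,.001).ravel();print("rail",l,len(r),np.degrees(np.arctan2(l[1],l[0])))
```

```text
rail [ 0.17415254 -0.9847187   0.53426415  0.08653324] 3406 -79.97065
pad 229 [ 480.4 -285.3] [37.1 37.7] 0.79 zmed 0.0743
grip 235 [ 513.1 -188.5] [23.9 30.3] 10.59 zmed 0.3342
deck 1539 [599.5 126.9] [ 56.5 172. ] 10.0 zmed 0.0475
pad side 365 [ 476.6 -287.1] [38.5 38.7] 87.5 zmed 0.0742
grip side 196 [ 509.6 -190.8] [24.2 29.1] 10.58 zmed 0.3338
deck side 671 [595.2 127.1] [ 57.2 171. ] 10.29 zmed 0.0474
rail [0.37689996 0.926254   0.76775116 0.36120555] 4180 67.85821
```

Top view: the press pad is at pixel (365,232), the grip block at (346,210), the underframe at (190,180), and the jar, brush and tank wagon sit on the robot side. The side view agrees. The stand yaw is 10° and its origin is about (0.546, 0.020). Deck stand y ≈ 0.0965, so the carriage target is ≈ 0.2965.

```bash
cat >> h.py <<'E'
from scipy.spatial.transform import Rotation as Ro, Slerp
YAW=np.radians(10); EX=np.array([np.cos(YAW),np.sin(YAW),0]); EY=np.array([-np.sin(YAW),np.cos(YAW),0]); EZ=np.array([0,0,1.])
O=np.array([.546,.020,0])
def st(x,y,z): return O+x*EX+y*EY+z*EZ
def rot(tilt): return Ro.from_matrix(np.stack([EX,-EY,-EZ],1))*Ro.from_rotvec([0,tilt,0])
def plan(wps,jaw,p=None,r=None):
    s=bot.observe(); p=s["position"].copy() if p is None else p
    r=Ro.from_euler("xyz",s["tool_rot"]) if r is None else r
    for W,n in wps:
        p0,r0=p.copy(),r; T,RT=W; dv=(r0.inv()*RT).as_rotvec()
        rows=[]
        for k in range(1,n+1):
            sh=(r.inv().apply(p0+(T-p0)*k/n-p)/.025).round(2); tu=((r.inv()*r0*Ro.from_rotvec(dv*k/n)).as_rotvec()/.15).round(2)
            rows.append([sh.tolist(),tu.tolist(),jaw]); p=p+r.apply(sh*.025); r=r*Ro.from_rotvec(tu*.15)
        print(str(rows).replace(" ",""), "max",np.abs([q[0]+q[1] for q in rows]).max())
        print("end",p.round(4),r.as_euler("xyz").round(3))
def est(cam,c=0.,bias=0.):
    f=grab_frame(cam); P=world(f,f["depth"]>0)-O; X=np.stack([P@EX-.07,P@EY+.2-c,P[:,2]-.3],1)
    X=X[(abs(X[:,0])<.04)&(abs(X[:,1])<.2)&(X[:,2]>-.215)&(X[:,2]<-.11)]
    if len(X)<60: return None,len(X)
    th=np.arange(-.5,.5,.004); cost=[]
    for t in th:
        y=X[:,1]*np.cos(t)+X[:,2]*np.sin(t); z=-X[:,1]*np.sin(t)+X[:,2]*np.cos(t)
        q=np.stack([abs(X[:,0])-.028,abs(y)-.08,abs(z+.170)-.033])
        d=np.linalg.norm(np.maximum(q,0),axis=0)+np.minimum(q.max(0),0)
        cost.append(np.minimum(abs(d),.015).mean())
    i=int(np.argmin(cost)); return round(th[i]+bias,4),len(X),round(min(cost),5)
E
python3 - <<'E'
from h import *
print(est("side"),est("top"))
s=bot.observe(); r0=Ro.from_euler("xyz",s["tool_rot"])
# intermediate turns: +tool z
def y(a): return r0*Ro.from_rotvec([0,0,a])
t=.3; tip=st(-.122,-.291,0); zt=rot(t).apply([0,0,1])
up=tip+EZ*.10-zt*.014
print(tip,up)
plan([((np.array([.40,.20,.25]),y(1.5)),18),((np.array([.41,-.08,.25]),rot(.15)),13),((np.array([.405,-.2,.25]),rot(t)),6),((up,rot(t)),8)],1)
E
```

```text
(np.float64(-0.296), 2171, np.float64(0.00108)) (np.float64(-0.296), 1564, np.float64(0.00147))
[ 0.47638507 -0.28776413  0.        ] [ 0.47231065 -0.28848257  0.11337471]
[[[-0.68,-0.66,-0.08],[0.0,0.0,0.56],1],[[-0.73,-0.6,-0.08],[-0.0,-0.0,0.55],1],[[-0.77,-0.54,-0.08],[-0.0,0.0,0.56],1],[[-0.82,-0.48,-0.08],[0.0,-0.0,0.55],1],[[-0.86,-0.4,-0.07],[-0.0,-0.0,0.56],1],[[-0.89,-0.33,-0.08],[-0.0,-0.0,0.55],1],[[-0.91,-0.26,-0.08],[0.0,-0.0,0.56],1],[[-0.93,-0.18,-0.08],[-0.0,0.0,0.55],1],[[-0.94,-0.1,-0.08],[0.0,0.0,0.56],1],[[-0.94,-0.02,-0.08],[0.0,-0.0,0.56],1],[[-0.95,0.06,-0.08],[-0.0,0.0,0.55],1],[[-0.93,0.13,-0.08],[0.0,-0.0,0.56],1],[[-0.93,0.21,-0.08],[0.0,0.0,0.55],1],[[-0.9,0.29,-0.07],[0.0,0.0,0.56],1],[[-0.87,0.36,-0.08],[0.0,0.0,0.55],1],[[-0.84,0.44,-0.08],[0.0,0.0,0.56],1],[[-0.8,0.5,-0.08],[0.0,0.0,0.55],1],[[-0.76,0.57,-0.08],[0.0,0.0,0.56],1]] max 0.95
end [0.4001 0.2    0.25  ] [-3.142  0.     1.284]
[[[-0.82,0.27,0.0],[-0.04,0.07,0.57],1],[[-0.79,0.35,-0.01],[-0.05,0.07,0.57],1],[[-0.76,0.4,-0.01],[-0.04,0.07,0.56],1],[[-0.72,0.47,-0.02],[-0.04,0.07,0.57],1],[[-0
[... 364 characters left out ...]
 max 0.84
end [ 0.4101 -0.0801  0.2499] [ 3.141 -0.151  0.175]
[[[-0.17,0.78,-0.03],[0.0,0.17,0.0],1],[[-0.17,0.78,-0.03],[0.0,0.16,0.0],1],[[-0.17,0.78,-0.03],[0.0,0.17,0.0],1],[[-0.17,0.79,-0.04],[0.0,0.16,0.0],1],[[-0.16,0.78,-0.04],[0.0,0.17,0.0],1],[[-0.17,0.78,-0.05],[0.0,0.17,0.0],1]] max 0.79
end [ 0.405 -0.2    0.25 ] [ 3.141 -0.301  0.175]
[[[0.04,0.49,0.73],[0.0,-0.0,0.0],1],[[0.04,0.5,0.73],[0.0,-0.0,0.0],1],[[0.04,0.49,0.73],[0.0,-0.0,0.0],1],[[0.04,0.49,0.72],[0.0,-0.0,0.0],1],[[0.04,0.5,0.73],[0.0,-0.0,0.0],1],[[0.05,0.49,0.73],[0.0,-0.0,0.0],1],[[0.04,0.49,0.73],[0.0,-0.0,0.0],1],[[0.04,0.5,0.73],[0.0,-0.0,0.0],1]] max 0.73
end [ 0.4724 -0.2885  0.1133] [ 3.141 -0.301  0.175]
```

>>> {"api": "play_rows", "payload": {"plan": [[[-0.68,-0.66,-0.08],[0,0,0.56],1],[[-0.73,-0.6,-0.08],[0,0,0.55],1],[[-0.77,-0.54,-0.08],[0,0,0.56],1],[[-0.82,-0.48,-0.08],[0,0,0.55],1],[[-0.86,-0.4,-0.07],[0,0,0.56],1],[[-0.89,-0.33,-0.08],[0,0,0.55],1],[[-0.91,-0.26,-0.08],[0,0,0.56],1],[[-0.93,-0.18,-0.08],[0,0,0.55],1],[[-0.94,-0.1,-0.08],[0,0,0.56],1],[[-0.94,-0.02,-0.08],[0,0,0.56],1],[[-0.95,0.06,-0.08],[0,0,0.55],1],[[-0.93,0.13,-0.08],[0,0,0.56],1],[[-0.93,0.21,-0.08],[0,0,0.55],1],[[-0.9,0.29,-0.07],[0,0,0.56],1],[[-0.87,0.36,-0.08],[0,0,0.55],1],[[-0.84,0.44,-0.08],[0,0,0.56],1],[[-0.8,0.5,-0.08],[0,0,0.55],1],[[-0.76,0.57,-0.08],[0,0,0.56],1]]}}

```text
clock: 3.85
position: [0.4007, 0.1986, 0.2501]
tool_rot: [3.142, 0.0, 1.278]
force: [0.5, 0.7, -0.3]
grip_width: 0.0
finger_force: 0.0
```

>>> {"api": "play_rows", "payload": {"plan": [[[-0.82,0.27,0.0],[-0.04,0.07,0.57],1],[[-0.79,0.35,-0.01],[-0.05,0.07,0.57],1],[[-0.76,0.4,-0.01],[-0.04,0.07,0.56],1],[[-0.72,0.47,-0.02],[-0.04,0.07,0.57],1],[[-0.68,0.54,-0.02],[-0.04,0.06,0.57],1],[[-0.63,0.58,-0.02],[-0.05,0.07,0.57],1],[[-0.58,0.64,-0.03],[-0.04,0.07,0.56],1],[[-0.52,0.69,-0.02],[-0.04,0.07,0.57],1],[[-0.46,0.72,-0.03],[-0.04,0.07,0.57],1],[[-0.4,0.77,-0.03],[-0.05,0.07,0.57],1],[[-0.33,0.79,-0.03],[-0.04,0.07,0.57],1],[[-0.26,0.83,-0.02],[-0.04,0.07,0.56],1],[[-0.19,0.84,-0.02],[-0.05,0.07,0.57],1],[[-0.17,0.78,-0.03],[0,0.17,0],1],[[-0.17,0.78,-0.03],[0,0.16,0],1],[[-0.17,0.78,-0.03],[0,0.17,0],1],[[-0.17,0.79,-0.04],[0,0.16,0],1],[[-0.16,0.78,-0.04],[0,0.17,0],1],[[-0.17,0.78,-0.05],[0,0.17,0],1]]}}

```text
clock: 6.22
position: [0.4048, -0.2015, 0.2501]
tool_rot: [3.141, -0.302, 0.172]
force: [0.1, 0.2, 0.1]
grip_width: 0.0001
finger_force: 0.0
```

>>> {"api": "play_rows", "payload": {"plan": [[[0.04,0.49,0.73],[0,0,0],1],[[0.04,0.5,0.73],[0,0,0],1],[[0.04,0.49,0.73],[0,0,0],1],[[0.04,0.49,0.72],[0,0,0],1],[[0.04,0.5,0.73],[0,0,0],1],[[0.05,0.49,0.73],[0,0,0],1],[[0.04,0.49,0.73],[0,0,0],1],[[0.04,0.5,0.73],[0,0,0],1],[[0,0,0],[0,0,0],1],[[0,0,0],[0,0,0],1]]}}

```text
clock: 7.48
position: [0.4719, -0.2888, 0.1136]
tool_rot: [3.141, -0.3, 0.173]
force: [-0.0, 0.5, 0.2]
grip_width: 0.0002
finger_force: 0.0
```

Run:
```python
from h import *
f=grab_frame("side"); cv2.imwrite("pics/s1.png",f["pixels"][:,:,::-1])
s=bot.observe();p=s["position"];t=.3;zt=rot(t).apply([0,0,1]);tip=st(-.122,-.291,0)
plan([((tip+EZ*.068-zt*.014,rot(t)),3),((tip+EZ*.053-zt*.014,rot(t)),4)],1)
```

```text
[[[-0.13,-0.0,0.41],[0.0,-0.0,-0.0],1],[[-0.12,-0.0,0.42],[0.01,-0.0,-0.0],1],[[-0.13,-0.0,0.41],[-0.0,-0.01,-0.0],1]] max 0.42
end [ 0.4722 -0.2886  0.0814] [-3.141 -0.299  0.174]
[[[-0.04,-0.0,0.14],[-0.0,0.0,-0.0],1],[[-0.05,-0.0,0.15],[-0.0,0.0,-0.0],1],[[-0.04,-0.0,0.14],[-0.0,0.0,-0.0],1],[[-0.04,-0.0,0.15],[-0.0,0.0,-0.0],1]] max 0.15
end [ 0.4724 -0.2886  0.0663] [-3.141 -0.299  0.174]
```

View pics/s1.png

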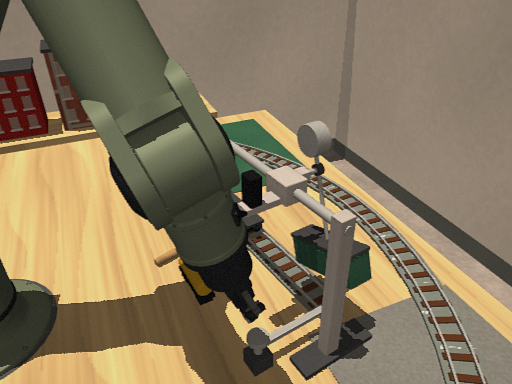

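>>> {"api": "play_rows", "payload": {"plan": [[[-0.13,0,0.41],[0,0,0],1],[[-0.12,0,0.42],[0,0,0],1],[[-0.13,0,0.41],[0,0,0],1],[[-0.08,0,0.26],[0,0,0],1],[[-0.09,0,0.3],[0,0,0],1],[[0,0,0],[0,0,0],1],[[0,0,0],[0,0,0],1]]}}

```text
clock: 8.4
position: [0.4726, -0.2886, 0.0664]
tool_rot: [3.141, -0.301, 0.175]
force: [-0.8, -0.1, 0.9]
grip_width: -0.0001
finger_force: 0.0
```

Run:
```python
from h import *
print(est("side"),bot.observe()["clock"])
f=grab_frame("top");P=world(f,f["depth"]>0)-O;x=P@EX;y=P@EY
m=(x<-.1)&(x>-.14)&(abs(y+.29)<.02)&(P[:,2]<.1);print(m.sum(),np.median(P[m,2]) if m.any() else 0)
P2=rot(0)
plan([((st(-.17,-.27,.40),rot(.1)),15),((st(-.07,-.2,.39),rot(0)),6),((st(-.07,-.2,.309),rot(0)),6)],-1)
```

```text
(np.float64(-0.296), 2167, np.float64(0.00109)) 8.45
268 0.07304246907896607
[[[0.15,-0.06,-0.88],[0.0,-0.09,0.0],-1],[[0.14,-0.05,-0.89],[0.0,-0.09,0.0],-1],[[0.13,-0.06,-0.89],[0.0,-0.09,0.0],-1],[[0.11,-0.05,-0.89],[0.0,-0.09,0.0],-1],[[0.11,-0.06,-0.89],[0.0,-0.09,0.0],-1],[[0.09,-0.05,-0.89],[0.0,-0.09,0.0],-1],[[0.08,-0.06,-0.89],[0.0,-0.09,0.0],-1],[[0.06,-0.05,-0.9],[0.0,-0.08,0.0],-1],[[0.06,-0.06,-0.89],[0.0,-0.09,0.0],-1],[[0.04,-0.06,-0.9],[0.0,-0.09,0.0],-1],[[0.03,-0.05,-0.9],[0.0,-0.09,0.0],-1],[[0.02,-0.06,-0.89],[0.01,-0.09,0.0],-1],[[0.01,-0.05,-0.9],[-0.0,-0.09,0.0],-1],[[-0.0,-0.06,-0.9],[-0.0,-0.09,0.0],-1],[[-0.02,-0.06,-0.89],[-0.0,-0.09,0.0],-1]] max 0.9
end [ 0.4254 -0.2754  0.3999] [-3.141 -0.1    0.175]
[[[0.66,-0.47,0.13],[-0.0,-0.11,0.0],-1],[[0.66,-0.46,0.12],[-0.0,-0.11,0.0],-1],[[0.66,-0.47,0.11],[-0.0,-0.11,0.0],-1],[[0.66,-0.47,0.1],[-0.0,-0.11,0.0],-1],[[0.66,-0.46,0.09],[-0.0,-0.12,0.0],-1],[[0.67,-0.47,0.08],[-0.0,-0.11,0.0],-1]] max 0.67
end [ 0.5118 -0.1891  0.39  ] [-3.141  0.     0.175]
[[[0.0,0.0,0.54],[-0.0,0.0,0.0],-1],[[0.0,0.0,0.54],[-0.0,0.0,0.0],-1],[[0.0,0.0,0.54],[-0.0,0.0,0.0],-1],[[0.0,0.0,0.54],[-0.0,0.0,0.0],-1],[[0.0,0.0,0.54],[-0.0,0.0,0.0],-1],[[0.0,0.0,0.54],[-0.0,0.0,0.0],-1]] max 0.54
end [ 0.5117 -0.189   0.309 ] [-3.141  0.     0.175]
```

Run:
```python
from h import *
f=grab_frame("side"); cv2.imwrite("pics/s2.png",cv2.resize(f["pixels"][230:384,170:350,::-1],None,fx=4,fy=3.8,interpolation=cv2.INTER_CUBIC)[:600])
s=bot.observe();print(s["position"],s["force"],s["clock"])
P=world(f,f["depth"]>0)
m=(abs(P[:,0]-.478)<.05)&(abs(P[:,1]+.287)<.03)&(P[:,2]<.2);print(np.histogram(P[m,2],np.arange(0,.2,.005)))
```

```text
[ 0.47277253 -0.28856567  0.06655326] [0.12467133 0.56794436 0.87983272] 8.55
(array([322,  51,  52,  51,  57,  47, 292,  35,  18,  31,  97,  27,   9,
        41, 154,  36,   3,   6,   4,   1,   1,   2,   0,   2,  10,   8,
        23,  12,  18,  22,   7,  14,   8,   8,   7,   9,   9,   7,   0]), array([0.   , 0.005, 0.01 , 0.015, 0.02 , 0.025, 0.03 , 0.035, 0.04 ,
       0.045, 0.05 , 0.055, 0.06 , 0.065, 0.07 , 0.075, 0.08 , 0.085,
       0.09 , 0.095, 0.1  , 0.105, 0.11 , 0.115, 0.12 , 0.125, 0.13 ,
       0.135, 0.14 , 0.145, 0.15 , 0.155, 0.16 , 0.165, 0.17 , 0.175,
       0.18 , 0.185, 0.19 , 0.195]))
```

View pics/s2.png

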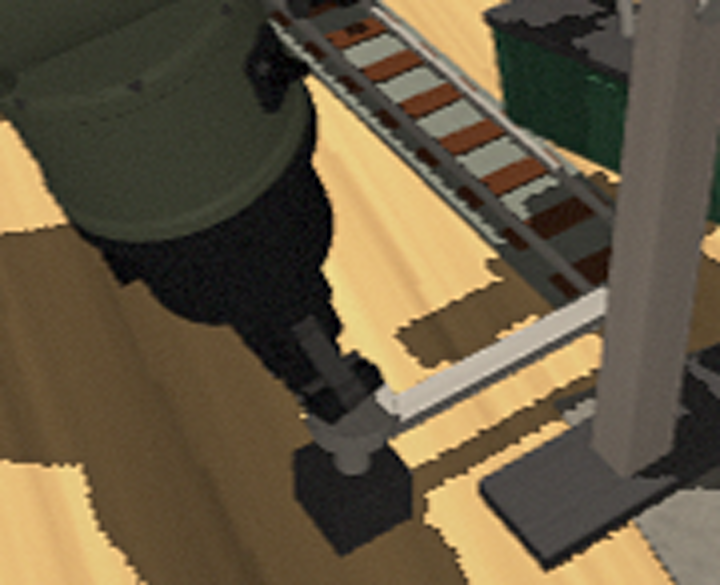

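The finger stands right at the pad, at crop pixel (350,400). The pad is still up at ≈73 mm, so the tip has only just reached it. I'll press further, watching the force.

>>> {"api": "play_rows", "payload": {"plan": [[[-0.04,0,0.12],[0,0,0],1],[[-0.04,0,0.12],[0,0,0],1],[[0,0,0],[0,0,0],1]]}}

```text
clock: 8.93
position: [0.4724, -0.2885, 0.0597]
tool_rot: [3.141, -0.301, 0.175]
force: [-0.3, -0.2, -0.5]
grip_width: 0.0002
finger_force: 0.0
```

Run:
```python
from h import *
print(est("side"),bot.observe()["force"],bot.observe()["position"])
f=grab_frame("top");P=world(f,f["depth"]>0)-O;x=P@EX;y=P@EY
m=(x<-.1)&(x>-.14)&(abs(y+.29)<.02)&(P[:,2]<.1);print(m.sum(),np.median(P[m,2]) if m.any() else 0)
```

```text
(np.float64(-0.292), 2174, np.float64(0.00108)) [ 0.1454072  -0.16713078 -0.64967144] [ 0.47233127 -0.28855431  0.05980216]
286 0.07156194897010838
```

Run:
```python
from h import *
f=grab_frame("top"); px=f["pixels"].copy()
K=f["camera_matrix"]
for q,c in [(bot.observe()["position"],(255,0,0)),(bot.observe()["position"]+rot(.3).apply([0,0,.014]),(0,255,0)),(st(-.12,-.29,.075),(0,0,255))]:
    X=f["R"]@q+np.array(f["t"]).reshape(3); u=K@X/X[2]; print(u[:2].round(1),"z",X[2].round(3),"depth there",f["depth"][int(u[1]),int(u[0])])
f2=grab_frame("wrist")
a=cv2.resize(px[190:270,310:410,::-1],None,fx=5,fy=5,interpolation=cv2.INTER_NEAREST)
b=cv2.resize(f2["pixels"][:,:,::-1],(300,400)); 
cv2.imwrite("pics/t3.png",np.hstack([a,b]))
```

```text
[366.  235.5] z 1.04 depth there 1.0160801
[364.2 233.9] z 1.054 depth there 1.0287846
[366.8 232.9] z 1.026 depth there 1.0292155
```

View pics/t3.png

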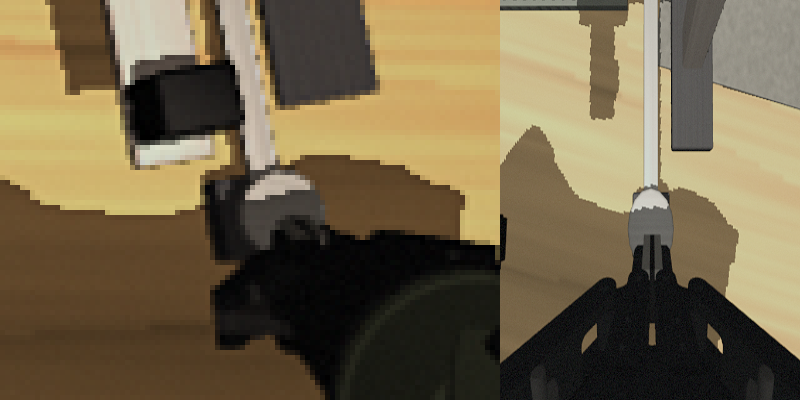

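>>> {"api": "play_rows", "payload": {"plan": [[[-0.05,0,0.15],[0,0,0],1],[[-0.05,0,0.15],[0,0,0],1],[[0,0,0],[0,0,0],1]]}}

```text
clock: 9.5
position: [0.4721, -0.2886, 0.0517]
tool_rot: [3.141, -0.3, 0.174]
force: [0.1, -0.7, -0.3]
grip_width: 0.0
finger_force: 0.0
```

Run:
```python
from h import *
print(est("side"),bot.observe()["force"],bot.observe()["position"])
f=grab_frame("top");P=world(f,f["depth"]>0)-O;x=P@EX;y=P@EY
m=(x<-.1)&(x>-.14)&(abs(y+.29)<.02)&(P[:,2]<.1);print(m.sum(),np.median(P[m,2]) if m.any() else 0)
```

```text
(np.float64(-0.28), 2221, np.float64(0.00107)) [ 0.60975973 -0.6692028   0.40368396] [ 0.47208948 -0.28857505  0.05181313]
275 0.06430589271386514
```

>>> {"api": "play_rows", "payload": {"plan": [[[-0.06,0,0.18],[0,0,0],1],[[-0.06,0,0.18],[0,0,0],1],[[0,0,0],[0,0,0],1]]}}

```text
clock: 9.98
position: [0.4719, -0.2886, 0.0422]
tool_rot: [3.141, -0.3, 0.174]
force: [-0.2, -0.4, 0.1]
grip_width: -0.0003
finger_force: 0.0
```

Run:
```python
from h import *
print(est("side"),bot.observe()["force"],bot.observe()["position"],bot.observe()["clock"])
f=grab_frame("top");P=world(f,f["depth"]>0)-O;x=P@EX;y=P@EY
m=(x<-.08)&(x>-.14)&(abs(y+.29)<.02)&(P[:,2]<.1);print(m.sum(),np.histogram(P[m,2],np.arange(.03,.1,.004))[0])
```

```text
(np.float64(-0.144), 2170, np.float64(0.00121)) [-0.41537268 -0.53619135  0.67160588] [ 0.47190515 -0.28861663  0.04233375] 10.025
397 [51 42  1  5  8 49 97  8  2  6  8  8  9  5 10  4  4]
```

>>> {"api": "play_rows", "payload": {"plan": [[[-0.02,0,0.08],[0,0,0],1],[[0,0,0],[0,0,0],1],[[0.12,0,-0.4],[0,0,0],1],[[0.15,0,-0.6],[0,0,0],1],[[0.15,-0.06,-0.88],[0,-0.09,0],-1],[[0.14,-0.05,-0.89],[0,-0.09,0],-1],[[0.13,-0.06,-0.89],[0,-0.09,0],-1],[[0.11,-0.05,-0.89],[0,-0.09,0],-1],[[0.11,-0.06,-0.89],[0,-0.09,0],-1],[[0.09,-0.05,-0.89],[0,-0.09,0],-1],[[0.08,-0.06,-0.89],[0,-0.09,0],-1],[[0.06,-0.05,-0.9],[0,-0.08,0],-1],[[0.06,-0.06,-0.89],[0,-0.09,0],-1],[[0.04,-0.06,-0.9],[0,-0.09,0],-1],[[0.03,-0.05,-0.9],[0,-0.09,0],-1],[[0.02,-0.06,-0.89],[0,-0.09,0],-1],[[0.01,-0.05,-0.9],[0,-0.09,0],-1],[[0,-0.06,-0.9],[0,-0.09,0],-1],[[-0.02,-0.06,-0.89],[0,-0.09,0],-1]]}}

```text
clock: 12.45
position: [0.4234, -0.2756, 0.4007]
tool_rot: [3.141, -0.099, 0.174]
force: [-0.1, -0.2, 0.0]
grip_width: 0.0855
finger_force: 0.0
```

Run:
```python
from h import *
print(est("side"),bot.observe()["clock"])
f=grab_frame("top");P=world(f,f["depth"]>0)-O;x=P@EX;y=P@EY
m=(x<-.1)&(x>-.14)&(abs(y+.29)<.02)&(P[:,2]<.1)&(P[:,2]>.04);print("pad",m.sum(),np.median(P[m,2]))
m=(x<-.055)&(x>-.085)&(abs(y+.2)<.04)&(P[:,2]<.342)&(P[:,2]>.328);print("grip",m.sum(),x[m].mean(),y[m].mean())
plan([((st(-.07,-.2,.39),rot(0)),6),((st(-.07,-.2,.309),rot(0)),6)],-1)
```

```text
(np.float64(0.252), 2562, np.float64(0.00115)) 12.5
pad 226 0.05431828417028148
grip 238 -0.06876580169907028 -0.19867770697514284
[[[0.66,-0.47,0.14],[0.0,-0.11,-0.0],-1],[[0.67,-0.47,0.14],[0.0,-0.12,-0.0],-1],[[0.67,-0.47,0.12],[0.01,-0.11,-0.0],-1],[[0.67,-0.47,0.11],[-0.0,-0.11,-0.0],-1],[[0.68,-0.47,0.1],[0.0,-0.11,-0.0],-1],[[0.67,-0.47,0.09],[0.0,-0.12,-0.0],-1]] max 0.68
end [ 0.5118 -0.189   0.39  ] [3.141e+00 1.000e-03 1.740e-01]
[[[0.0,0.0,0.54],[0.0,0.0,-0.0],-1],[[0.0,0.0,0.54],[0.0,0.0,-0.0],-1],[[0.0,0.0,0.54],[0.0,0.0,-0.0],-1],[[0.0,0.0,0.54],[0.0,0.0,-0.0],-1],[[0.0,0.0,0.54],[0.0,0.0,-0.0],-1],[[0.0,0.0,0.54],[0.0,0.0,-0.0],-1]] max 0.54
end [ 0.5117 -0.1891  0.309 ] [3.141e+00 1.000e-03 1.740e-01]
```

>>> {"api": "play_rows", "payload": {"plan": [[[0.66,-0.47,0.14],[0,-0.11,0],-1],[[0.67,-0.47,0.14],[0,-0.12,0],-1],[[0.67,-0.47,0.12],[0,-0.11,0],-1],[[0.67,-0.47,0.11],[0,-0.11,0],-1],[[0.68,-0.47,0.1],[0,-0.11,0],-1],[[0.67,-0.47,0.09],[0,-0.12,0],-1],[[0,0,0.56],[0,0,0],-1],[[0,0,0.56],[0,0,0],-1],[[0,0,0.56],[0,0,0],-1],[[0,0,0.56],[0,0,0],-1],[[0,0,0.56],[0,0,0],-1],[[0,0,0.56],[0,0,0],-1],[[0,0,0],[0,0,0],-1]]}}

```text
clock: 14.18
position: [0.5112, -0.1884, 0.303]
tool_rot: [3.141, 0.004, 0.174]
force: [0.8, 0.4, 0.4]
grip_width: 0.0854
finger_force: 0.0
```

Run:
```python
from h import *
print(est("side"),bot.observe()["clock"])
f=grab_frame("side");f2=grab_frame("wrist");print(bot.observe()["position"])
cv2.imwrite("pics/g4.png",np.hstack([cv2.resize(f["pixels"][50:250,170:390,::-1],(440,400)),cv2.resize(f2["pixels"][:,:,::-1],(360,400))]))
```

```text
(np.float64(0.256), 2560, np.float64(0.00114)) 14.225
[ 0.51169264 -0.18877787  0.30436799]
```

View pics/g4.png

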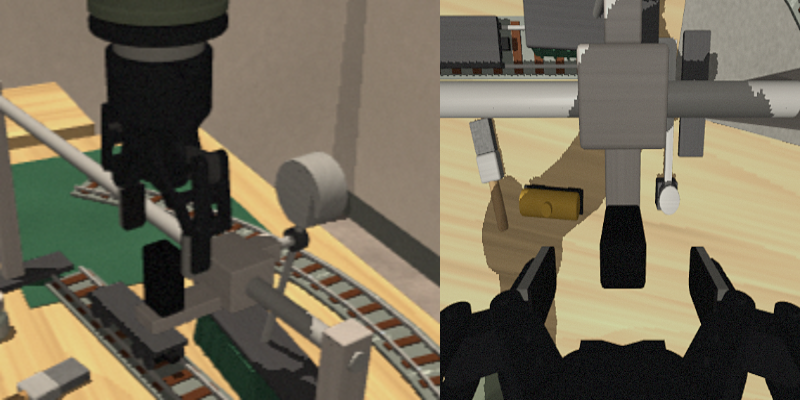

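The side view shows the open fingers straddling the block, with their tips only about level with its top (crop pixels (130,225) and (195,270), block top (160,245)). So I'll go about 12 mm lower and close.

>>> {"api": "play_rows", "payload": {"plan": [[[0,0,0.24],[0,0,0],-1],[[0,0,0.24],[0,0,0],-1],[[0,0,0],[0,0,0],0.6],[[0,0,0],[0,0,0],0.6],[[0,0,0],[0,0,0],0.6],[[0,0,0],[0,0,0],0.6],[[0,0,0],[0,0,0],0.6]], "newtons": 50}}

```text
clock: 15.2
position: [0.5116, -0.1888, 0.2923]
tool_rot: [3.141, 0.002, 0.174]
force: [-0.5, -1.3, 6.1]
grip_width: 0.0294
finger_force: 50.4
```

Run:
```python
from h import *
s=bot.observe();print(s["position"],s["force"],s["grip_width"],s["finger_force"])
L=[]
for i in range(12):
    t=bot.observe()["clock"]; e=est("side"); L.append((t,e[0]))
L=np.array(L,float);print(L.round(3).tolist())
from scipy.optimize import curve_fit
m=lambda t,a,b,w,c:a*np.cos(w*(t-14))+b*np.sin(w*(t-14))+c
L=np.vstack([L,[[14.18,.256],[12.45,.252]]])
p,_=curve_fit(m,L[:,0],L[:,1],[.2,0,3.59,0]);print(p,2*np.pi/p[2],np.hypot(*p[:2]),(m(L[:,0],*p)-L[:,1]).round(3))
```

```text
[ 0.51162255 -0.18877518  0.29232172] [-0.49755232 -1.29666322  6.052363  ] 0.029414569350244613 50.38162887096405
[[15.2, -0.212], [15.25, -0.188], [15.3, -0.156], [15.35, -0.116], [15.4, -0.076], [15.45, -0.036], [15.5, 0.004], [15.55, 0.048], [15.6, 0.096], [15.65, 0.136], [15.7, 0.172], [15.75, 0.204]]
[0.20858515 0.13965448 3.53963798 0.00637766] 1.7750926336792812 0.25102019531416747 [ 0.     0.001  0.001 -0.003 -0.003 -0.     0.004  0.004 -0.001 -0.001
 -0.001 -0.002  0.001  0.   ]
```

```bash
cat >> h.py <<'E'
from scipy.optimize import minimize
W=3.54; T=.125
def solve(th,thd,dist,N,vmax=.17,w=W):
    # v_k row speeds; impulses at start of row k (k=0..N, v_N=0); theta at end of N rows (after final stop)
    def sim(v):
        s=np.array([th,thd]); vp=0; out=[]
        c,sn=np.cos(w*T),np.sin(w*T)
        for k in range(N+1):
            vk=v[k] if k<N else 0.
            s=s+np.array([0,-w*w/9.81*(vk-vp)]); vp=vk; out.append(s.copy())
            if k<N: s=np.array([c*s[0]+sn/w*s[1],-w*sn*s[0]+c*s[1]])
        return np.array(out)
    con=lambda v:np.r_[sim(v)[-1]*[1,1/w],v.sum()*T-dist]*10
    r=minimize(lambda v:np.sum(np.diff(np.r_[0,v,0])**2),np.full(N,dist/N/T),bounds=[(-vmax,vmax)]*N,constraints={"type":"eq","fun":con},method="SLSQP",options={"maxiter":500})
    o=sim(r.x); d=(-r.x*T/.025).round(2)
    print(N,r.success,"vmax",abs(r.x).max().round(3),"xmin/max",(np.cumsum(r.x)*T).min().round(3),(np.cumsum(r.x)*T).max().round(3),"amp",np.hypot(o[:,0],o[:,1]/w).max().round(3),"end",o[-1].round(3))
    print(d.tolist(),d.sum()*-.025); return r
E
python3 - <<'E'
from h import *
t=bot.observe()["clock"];print(t)
a,b,w,c=[0.20858515,0.13965448,3.53963798,0]; u=w*(t-14)
th=a*np.cos(u)+b*np.sin(u); thd=w*(-a*np.sin(u)+b*np.cos(u));print(th,thd)
for N in (18,20,24,28): solve(th,thd,.2965,N)
E
```

```text
15.8
0.22007145942205256 0.4273985172906258
18 False vmax 0.17 xmin/max 0.021 0.296 amp 0.228 end [ 0.017 -0.217]
[-0.85, -0.85, -0.85, -0.85, -0.85, -0.85, -0.4, 0.85, 0.44, -0.85, -0.85, -0.85, -0.85, -0.85, -0.85, -0.85, -0.85, -0.85] 0.2965
20 False vmax 0.17 xmin/max 0.021 0.296 amp 0.228 end [-0.028 -0.097]
[-0.85, -0.85, -0.85, -0.85, -0.85, -0.14, 0.85, 0.85, 0.18, -0.85, -0.85, -0.85, -0.85, -0.85, -0.85, -0.85, -0.85, -0.85, -0.85, -0.85] 0.29649999999999993
24 False vmax 0.17 xmin/max 0.021 0.321 amp 0.228 end [-0.015  0.068]
[-0.85, -0.85, -0.85, -0.85, -0.85, -0.85, 0.85, 0.85, -0.1, -0.85, -0.85, -0.85, -0.85, -0.85, -0.85, -0.85, -0.85, -0.85, -0.85, -0.85, 0.14, 0.85, 0.85, -0.85] 0.2965
28 True vmax 0.17 xmin/max 0.018 0.296 amp 0.232 end [-0. -0.]
[-0.74, -0.85, -0.85, -0.85, -0.69, -0.33, 0.04, 0.27, 0.28, 0.07, -0.29, -0.66, -0.85, -0.85, -0.85, -0.85, -0.85, -0.85, -0.74, -0.39, 0.01, 0.29, 0.37, 0.21, -0.12, -0.49, -0.71, -0.6] 0.29675
```

>>> {"api": "play_rows", "payload": {"plan": [[[0,-0.74,0],[0,0,0],0.6],[[0,-0.85,0],[0,0,0],0.6],[[0,-0.85,0],[0,0,0],0.6],[[0,-0.85,0],[0,0,0],0.6],[[0,-0.69,0],[0,0,0],0.6],[[0,-0.33,0],[0,0,0],0.6],[[0,0.04,0],[0,0,0],0.6],[[0,0.27,0],[0,0,0],0.6],[[0,0.28,0],[0,0,0],0.6],[[0,0.07,0],[0,0,0],0.6],[[0,-0.29,0],[0,0,0],0.6],[[0,-0.66,0],[0,0,0],0.6],[[0,-0.85,0],[0,0,0],0.6],[[0,-0.85,0],[0,0,0],0.6],[[0,-0.85,0],[0,0,0],0.6],[[0,-0.85,0],[0,0,0],0.6],[[0,-0.85,0],[0,0,0],0.6],[[0,-0.85,0],[0,0,0],0.6],[[0,-0.74,0],[0,0,0],0.6],[[0,-0.39,0],[0,0,0],0.6]]}}

```text
clock: 18.3
position: [0.4642, 0.0789, 0.2923]
tool_rot: [3.141, 0.002, 0.175]
force: [-5.0, -3.7, 15.4]
grip_width: 0.0293
finger_force: 57.8
```

```bash
cat >> h.py <<'E'
def swing(n,w=W):
    s=bot.observe(); c=(s["position"]-O)@EY+.2; L=[]
    print("c",round(c,4),"x",round((s["position"]-O)@EX,4),"z",s["position"][2].round(4),s["force"].round(1),s["grip_width"].round(4))
    for i in range(n):
        t=bot.observe()["clock"]; e=est("side",c)
        if e[0] is not None and e[2]<.003: L.append((t,e[0]-.006))
    L=np.array(L,float); t=bot.observe()["clock"]; u=w*(L[:,0]-t)
    p=np.linalg.lstsq(np.stack([np.cos(u),np.sin(u)],1),L[:,1],rcond=None)[0]
    print(L[:,1].round(3).tolist(),"t",t,"th,thd",p[0].round(3),(p[1]*w).round(3),"amp",np.hypot(*p).round(3))
    return c,p[0],p[1]*w
E
python3 - <<'E'
from h import *
c,th,thd=swing(9)
for N in (6,8,10,12,14): solve(th,thd,.2965-c,N)
E
```

```text
Traceback (most recent call last):
  File "h.py", line 53, in swing
    print("c",round(c,4),"x",round((s["position"]-O)@EX,4),"z",s["position"][2].round(4),s["force"].round(1),s["grip_width"].round(4))
                                                                                                             ^^^^^^^^^^^^^^^^^^^^^
AttributeError: 'float' object has no attribute 'round'
```

```bash
sed -i 's/s\["grip_width"\].round(4)/round(s["grip_width"],4)/' h.py
python3 - <<'E'
from h import *
c,th,thd=swing(10)
for N in (6,8,10,12,14): solve(th,thd,.2965-c,N)
E
```

```text
c 0.2722 x -0.0703 z 0.2923 [-5.  -3.7 15.4] 0.0293
[-0.066, -0.062, -0.062, -0.058, -0.054, -0.046, -0.034, -0.026, -0.014, -0.006] t 18.8 th,thd 0.007 0.227 amp 0.064
6 False vmax 0.17 xmin/max -0.021 0.046 amp 0.126 end [ 0.005 -0.037]
[0.85, -0.33, -0.85, -0.85, -0.64, 0.85] 0.024249999999999997
8 True vmax 0.165 xmin/max -0.011 0.047 amp 0.092 end [0. 0.]
[0.38, 0.04, -0.5, -0.82, -0.74, -0.27, 0.33, 0.6] 0.0245
10 True vmax 0.096 xmin/max -0.001 0.045 amp 0.067 end [-0.  0.]
[0.03, -0.11, -0.31, -0.46, -0.48, -0.35, -0.12, 0.16, 0.35, 0.33] 0.024
12 True vmax 0.073 xmin/max 0.003 0.044 amp 0.056 end [ 0. -0.]
[-0.12, -0.24, -0.33, -0.37, -0.34, -0.25, -0.12, 0.02, 0.15, 0.23, 0.24, 0.16] 0.024250000000000004
14 True vmax 0.073 xmin/max 0.004 0.045 amp 0.052 end [ 0. -0.]
[-0.17, -0.29, -0.36, -0.37, -0.31, -0.21, -0.09, 0.03, 0.12, 0.18, 0.19, 0.16, 0.11, 0.04] 0.02425
```

Works well; now the 12-row plan.

>>> {"api": "play_rows", "payload": {"plan": [[[0,-0.12,0],[0,0,0],0.6],[[0,-0.24,0],[0,0,0],0.6],[[0,-0.33,0],[0,0,0],0.6],[[0,-0.37,0],[0,0,0],0.6],[[0,-0.34,0],[0,0,0],0.6],[[0,-0.25,0],[0,0,0],0.6],[[0,-0.12,0],[0,0,0],0.6],[[0,0.02,0],[0,0,0],0.6],[[0,0.15,0],[0,0,0],0.6],[[0,0.23,0],[0,0,0],0.6],[[0,0.24,0],[0,0,0],0.6],[[0,0.16,0],[0,0,0],0.6]]}}

```text
clock: 20.3
position: [0.4601, 0.1022, 0.2923]
tool_rot: [-3.141, 0.002, 0.175]
force: [-7.5, 0.7, 18.0]
grip_width: 0.0291
finger_force: 58.0
```

Run:
```python
from h import *
c,th,thd=swing(18)
for cam in("side","top"):
    f=grab_frame(cam); P=world(f,f["depth"]>0)-O; x,y,z=P@EX,P@EY,P[:,2]
    d=(abs(x-.07)<.03)&(z>.042)&(z<.054); s=(abs(x-.07)<.035)&(z>.09)&(z<.17)
    for n,m in(("deck",d),("shell",s)): print(cam,n,m.sum(),np.percentile(y[m],[1,99]).round(3),np.percentile(x[m],[1,99]).round(3))
solve(th,thd,.2965-c,8);solve(th,thd,.2965-c,12)
```

```text
c 0.2959 x -0.0703 z 0.2923 [-7.5  0.7 18. ] 0.0291
[0.002, 0.002, 0.002, 0.002, 0.002, -0.002, -0.002, -0.002, -0.002, -0.006, -0.006, -0.01, -0.01, -0.01, -0.01, -0.01, -0.014, -0.014] t 21.2 th,thd -0.007 0.024 amp 0.01
side deck 697 [0.013 0.179] [0.04  0.094]
side shell 1764 [0.012 0.172] [0.039 0.094]
top deck 144 [-0.252  0.088] [0.043 0.094]
top shell 1489 [0.014 0.174] [0.043 0.098]
8 True vmax 0.026 xmin/max -0.006 0.003 amp 0.018 end [-0.  0.]
[0.13, 0.09, -0.02, -0.11, -0.13, -0.08, 0.01, 0.07] 0.0010000000000000002
12 True vmax 0.013 xmin/max -0.002 0.004 amp 0.012 end [-0. -0.]
[0.03, 0.03, 0.01, -0.02, -0.05, -0.07, -0.06, -0.04, 0.0, 0.03, 0.05, 0.05] 0.0010000000000000009
```

>>> {"api": "play_rows", "payload": {"plan": [[[0,0,0],[0,0,0],-1],[[0,0,0],[0,0,0],-1],[[0,0,0],[0,0,0],-1],[[0,0,0],[0,0,0],-1],[[0,0,0],[0,0,0],-1],[[0,0,0],[0,0,0],-1],[[0,0,-0.4],[0,0,0],-1],[[0,0,-0.6],[0,0,0],-1],[[0,0,-0.6],[0,0,0],-1],[[0,0,-0.6],[0,0,0],-1],[[0,0,-0.6],[0,0,0],-1],[[0,0,-0.6],[0,0,0],-1],[[0,0,-0.6],[0,0,0],-1],[[0,0,0],[0,0,0],-1],[[0,0,0],[0,0,0],-1],[[0,0,0],[0,0,0],-1],[[0,0,0],[0,0,0],-1],[[0,0,0],[0,0,0],-1],[[0,0,0],[0,0,0],-1],[[0,0,0],[0,0,0],-1]]}}

```text
clock: 23.8
position: [0.4605, 0.1021, 0.3917]
tool_rot: [3.141, 0.002, 0.174]
force: [0.3, 0.3, -0.0]
grip_width: 0.0852
finger_force: 0.0
```

Run:
```python
from h import *
f=grab_frame("top");P=world(f,f["depth"]>0)-O;x,y,z=P@EX,P@EY,P[:,2]
m=(x<-.1)&(x>-.14)&(abs(y+.29)<.02)&(z<.1)&(z>.04);print("pad",np.median(z[m]))
f=grab_frame("side"); P=world(f,f["depth"]>0)-O; x,y,z=P@EX,P@EY,P[:,2]
m=(x<-.055)&(x>-.085)&(abs(y-.1)<.05)&(z<.342)&(z>.328);print("grip y side",m.sum(),y[m].mean())
L=[est("side",.2955)[0] for i in range(40)];print(np.round(L,3).tolist(),bot.observe()["clock"],bot.observe()["position"],bot.observe()["force"])
cv2.imwrite("pics/end.png",f["pixels"][:,:,::-1])
```

```text
pad 0.05403886733060733
grip y side 93 0.08984613078177606
[0.008, 0.008, 0.008, 0.008, 0.008, 0.008, 0.004, 0.004, 0.004, 0.004, 0.0, 0.0, 0.0, -0.004, -0.004, -0.004, -0.004, -0.004, -0.004, -0.004, -0.004, -0.004, -0.004, -0.004, 0.0, 0.0, 0.0, 0.004, 0.004, 0.004, 0.004, 0.008, 0.008, 0.008, 0.008, 0.008, 0.008, 0.008, 0.008, 0.008] 25.9 [0.46049237 0.10203981 0.39175751] [ 0.2141071  -0.16126373  0.23529471]
```

View pics/end.png

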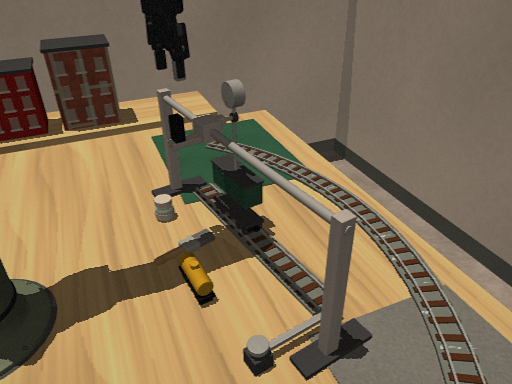

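The final view shows the shell at pixel (237,180) hanging plumb over the underframe at (237,210). The gripper is clear, the pad is down and the bystanders have not moved. The swing has been about ±0.006 rad for over 4 s.

```bash
python3 -c "
from workcell import bot
print(bot.job_done())"
```

```text
the job is handed in; nothing more can be done
None
```

The job is handed in: the catch is fully down, and the shell hangs centred over the underframe to within a few mm, swinging only about ±0.006 rad. The carriage is released, the gripper is clear, and the last picture shows the bystanders in place; the interface returned no verdict.

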